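# Set the drying box vent wide open on its stay

### The job

The blue vent flap of the little drying box is held nearly shut by its perforated steel stay, which sits on a brass pin. Take the stay by its red handle, lift it off the pin, push the flap out and lower the hole next to the handle fully down over the pin, so that the flap stays wide open by itself. Keep hold of the stay meanwhile so that the flap does not fall shut, and leave the two dye pots, the cup and the bottle standing where they are.

Things in the scene. Friction and masses are not known exactly. Their poses are not given: they have to be found in the camera images.
- drying_box: fixed open-fronted box of white board on plywood, 170 mm deep (its x -75 to 95), 300 mm wide, 204 mm high. Origin on the table under the brass pin's axis; x points from the open front into the box (away from the robot), y left, z up. Floor 8 mm thick; side walls only at x 0 to 95, y +-146 mm. The blue vent flap closes the opening in its back.
- canopy_edge (a point): middle of the grey front edge of the box's clear canopy, at its x = -65, z = 202 mm. The 10 mm edge strip and 4 mm sheet span the full width, underside at z = 197 mm, back to the rear wall. When the stay is in its new place the handle is 45 mm in front of the pin, 20 mm inside this edge: the tool must come in from the front, tilted about 30 to 45 degrees.
- pin_seat (a point): the pin, fixed at x = y = 0 of the box: this point is the top of the 20 mm round shoulder on which the stay rests, 30 mm above the table. From it a brass pin of 7 mm diameter with a round tip stands up 16 mm (tip 46 mm above the table).
- vent_flap (a joint): opening angle of the blue flap (196 x 153 mm, hinged along its top; its lower edge swings out at the back, away from the robot, and rises), rad: 0 shut, about 0.13 at the start, 0.33 with the middle hole and 0.53 with the wide hole on the pin. Gravity pulls it shut with about 1 N at the stay; nothing but the stay holds it.
- handle (a point): centre of the red handle standing upright on the free front end of the stay: 32 mm along the stay, 12 mm across, 34 mm high. The stay, a steel bar 20 x 4 mm with three 11 mm holes, runs from its pivot on the flap toward the front (box -x), is free to rise and to swing 0.3 rad sideways there. This point is 195 mm from the pivot along the stay, 19 mm above its mid-plane.
- hole_narrow (a point): centre of the hole farthest from the handle, 90 mm from the pivot, in the middle of the stay's thickness; it is over the pin at the start, 32 mm above the table (the handle is then about 107 mm in front of the pin, outside the canopy)
- hole_middle (a point): centre of the middle hole, 120 mm from the stay's pivot. That pivot is on the flap, 150 mm below the flap's hinge line and 12 mm in front of the flap's plane; the hinge line runs along the box's y at x = 81, z = 185 mm in the box, so the pivot is at x = 69, z = 35 mm when the flap is shut, and swings with the flap.
- hole_wide (a point): centre of the hole next to the handle, 150 mm from the pivot and 45 mm from the handle's centre; this one is to go over the pin. Down on the shoulder its centre is 32 mm above the table.
- dye_pot_3: dye pot with a black lid, 54 mm wide, 44 mm high, standing on the box's floor left of the stay; leave alone. Origin under its centre
- dye_pot_1: dye pot with a white lid, 54 mm wide, 44 mm high, standing on the box's floor right of the stay; leave alone. Origin under its centre
- cup_0: clear mixing cup with a pink rest, 70 mm wide, 81 mm high, on the table beside the box, left or right; leave alone. Origin under its centre
- bottle_green: squeeze bottle, pale green with blue cap, 67 mm wide, 193 mm high, on the table beside the box, left or right; leave alone. Origin under its centre

How it is judged:
By the outcome, as a careful person would: the job done as asked, in the order asked, and still so for the second after the job is handed in, with the robot touching nothing.
It also fails if it takes over 54 s, if anything falls off the work surface, if the arm or the gripper's body presses on something with over 40 N, if the wrist force passes 120 N, or if a joint passes its speed limit or range.

### The arm

A 6-joint arm with a two-finger parallel gripper is mounted at the origin on a cart in front of the work surface, level with it; the furniture and walls round the work are solid. World frame = base frame: x ahead of the robot, y to its left, z up, the work surface at z = 0. Lengths are in m, angles in rad, forces in N, time in s.
With the tool pointing down it reaches from about 0.425 to 0.95 m from the base axis. Payload 3.5 kg.
Tool frame: the origin (TCP) lies on the centre line of the jaws, within the pads' length; the fingertips stand 8 mm ahead of it and the grasp point (between the pads) lies 11 mm behind it; z points along the fingers, y is the line along which they close (so a half turn about z gives the same grasp; the last joint's range is limited). The gripper opens to 85 mm and grips with 20 to 120 N. Pads are 22 mm wide; open, the fingers measure 114 mm over their backs; the gripper's body (76 mm by 85 mm) begins 54 mm behind the grasp point. The pads swing forward as they close: fully open they stand 13 mm farther back than shut.
Start: joints at [1.158, 0.286, 1.577, -0, 1.279, -0.15], TCP at [0.175, 0.652, 0.239] pointing down, gripper open.
Joint ranges: [-2.77, 2.77], [-0.9, 2.22], [0.21, 2.48], [-1.53, 4.67], [0.24, 2.81], [-2.84, 2.84]. Speed limits (rad/s): [2.79, 2.79, 3.14, 3.14, 3.14, 3.14].

### API

Orientations are given as a unit quaternion [x, y, z, w].
In Python, from plant import ctrl gives the robot as it stands. The module is installed in compiled form; this text tells all that it offers.
- The arm moves only by the tool send_rows, never from a script. Its argument "steps" is a list of rows, each a list of 5 numbers: the shift along the tool's x, y, z in m, then the turn about the tool's z in degrees, then the opening, from -1 (shut) to 1 (fully open). A call has 1 to 12 rows; each row is the pose to reach, as a shift and turn from the pose commanded when the call began, along the tool's axes at that moment; what a row does not reach only later rows make up. A row lasts 1/10 s, in which the tool goes at most 50 mm and 8.59 degrees, less where a joint would pass 70% of its speed; a pose out of reach is approached as far as the arm can. A call with a gripper value outside its range is refused whole. The fingers move at their own pace and stop on an object; "squeeze" is the grip in N (left out, the last holds). Time passes only in rows, so rows that repeat a pose let the fingers close. It gives the time, the measured TCP pose, the force, the opening and the grip force at its end, in the units of the state.
- ctrl.get_state(): the state, without advancing time (a new reading comes with each control period).
- ctrl.read_camera(name): name is "scene" or "side" or "wrist"; returns the picture (420x560x3 uint8, red, green, blue); there is no depth.
- ctrl.calibration(name): a dict with "intrinsics" (3x3 intrinsics, pixels), "k1" (the pictures are not rectified: a ray, as slopes to the right and down, at radius r is drawn at 1 + k1 r^2 times it, then the intrinsics apply), "extrinsics" (4x4, takes a point from world to camera coordinates); the wrist camera has in their place "tool_from_camera" (4x4, takes a point from camera to tool coordinates, whose origin is the TCP and whose axes are the flange's). Camera axes: x right, y up, looking along -z (the intrinsics and any distortion apply to the point x, -y, -z); pixel columns grow to the right and rows downward; lengths in m; the calibration is good to about 2 mm. A picture is of the moment at which its call begins: read the wrist's pose just before it. calibration takes no time and is no camera call.
- ctrl.sign_off(): hands the job in; it is judged then, once.
The state is a dict: "time": time; "qpos": joint angles; "dq": joint speeds; "joint_efforts": joint torques, N m; "eef_pos": TCP position; "tcp_rot": TCP orientation; "contact_force": force on the tool from outside, world axes, zero at the start; "wrist_torque": the same for the moment, N m; "opening": opening from 0.0 (shut) to 1.0 (fully open); "finger_force": force on a finger pad.
Only numpy, scipy, OpenCV 4.12 (cv2) and the standard library are available. Lean on these libraries where they do the work, as an engineer would, in place of code of your own. Each camera call takes 0.05 s, during which the arm holds its last target. There are 200 camera calls.

## Working session

There is one attempt and no reset: what is moved stays moved. The work goes in short steps, Python scripts to look and compute and a tool call to move; the robot and the scene stay as the last step left them, time stands still between calls to the robot, and variables do not carry over. Pictures are saved under pics/ and viewed, at most 10 in all, crops included, and the job is handed in when it is done.

Besides the shell and the picture viewer there is one more tool, called after "Emit:" by a JSON object that holds its "op" and its "data", one argument or row to a line. send_rows: Moves the arm, as the interface text tells. Its arguments: {"type":"object","properties":{"steps":{"type":"array","items":{"type":"array","items":{"type":"number"}}},"squeeze":{"type":"number"}},"required":["steps"]}

```bash
mkdir -p pics
python3 - <<'E'
from plant import ctrl
import cv2,numpy as np
np.set_printoptions(precision=4,suppress=True)
s=ctrl.get_state();print(s)
for n in ["scene","side","wrist"]:
    print(n,ctrl.calibration(n))
a=ctrl.read_camera("scene");b=ctrl.read_camera("side")
np.savez("im0.npz",scene=a,side=b)
cv2.imwrite("pics/scene0.png",a[...,::-1]);cv2.imwrite("pics/side0.png",b[...,::-1])
E
```

```text
{'time': 0.0, 'qpos': array([ 1.158 ,  0.2872,  1.5782, -0.    ,  1.2786, -0.15  ]), 'dq': array([-0.0008,  0.0008,  0.0018,  0.0023, -0.0017,  0.0023]), 'joint_efforts': array([ -0.0002, -40.5972, -29.263 ,  -0.0001,   0.0056,  -0.    ]), 'eef_pos': array([0.1751, 0.6512, 0.2379]), 'tcp_rot': array([ 0.131 ,  0.9914, -0.0011, -0.0003]), 'contact_force': array([ 0.1043,  0.2952, -0.0396]), 'wrist_torque': array([ 0.0267, -0.0164,  0.0391]), 'finger_force': 0.0, 'opening': 1.000594701544899}
scene {'intrinsics': array([[472.0689,   0.    , 276.9108],
       [  0.    , 472.0689, 201.0976],
       [  0.    ,   0.    ,   1.    ]]), 'k1': -0.13210573380819335, 'extrinsics': array([[ 0.0069, -0.9998,  0.0161,  0.2644],
       [ 0.4945,  0.0174,  0.869 , -0.4424],
       [-0.8691,  0.002 ,  0.4946, -0.3564],
       [ 0.    ,  0.    ,  0.    ,  1.    ]])}
side {'intrinsics': array([[409.9106,   0.    , 274.9842],
       [  0.    , 409.9106, 214.1446],
       [  0.    ,   0.    ,   1.    ]]), 'k1': -0.1151042010594985, 'extrinsics': array([[ 0.7987, -0.6015, -0.0189, -0.3657],
       [ 0.3734,  0.4708,  0.7993, -0.4919],
       [-0.4719, -0.6454,  0.6006, -0.4743],
       [ 0.    ,  0.    ,  0.    ,  1.    ]])}
wrist {'intrinsics': array([[338.7351,   0.    , 283.9464],
       [  0.    , 338.7351, 213.2991],
       [  0.    ,   0.    ,   1.    ]]), 'k1': -0.07107309024401613, 'tool_from_camera': array([[-0.0001,  0.9595,  0.2819,  0.0709],
       [ 1.    ,  0.0001, -0.0001, -0.0001],
       [-0.0001,  0.2819, -0.9595, -0.1341],
       [ 0.    ,  0.    ,  0.    ,  1.    ]])}
```

View pics/scene0.png

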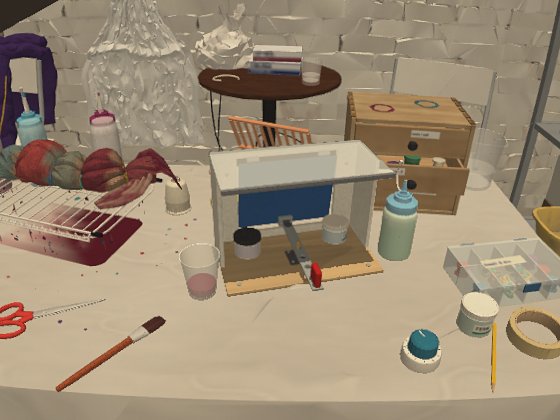

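View pics/side0.png

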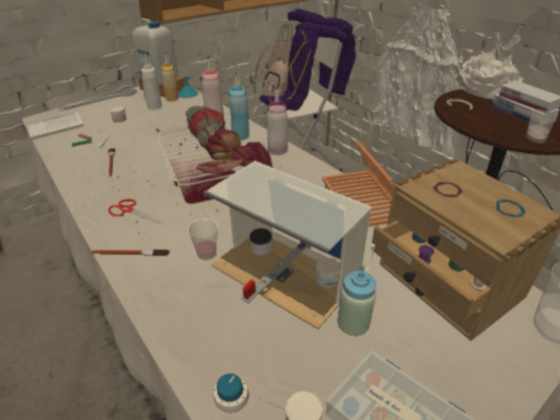

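The scene camera shows the box centred near (300,215), the red handle near (316,275), the cup to its left at (200,272) and the bottle to its right at (397,225). The side camera shows the handle near (249,289). I'll zoom in for the edges.

```bash
cat > h.py <<'E'
import numpy as np,cv2
from plant import ctrl
np.set_printoptions(precision=4,suppress=True)
def und(n,p):
    c=ctrl.calibration(n);d=np.array([c["k1"],0,0,0])
    return cv2.undistortPoints(np.array(p,float).reshape(-1,1,2),c["intrinsics"],d)[:,0]
def rays(n,p,E=None):
    E=ctrl.calibration(n)["extrinsics"] if E is None else E
    u=und(n,p);d=np.c_[u[:,0],-u[:,1],-np.ones(len(u))]
    return -E[:3,:3].T@E[:3,3], d@E[:3,:3]
def plane(n,p,z,E=None):
    o,d=rays(n,p,E);return o+d*((z-o[2])/d[:,2:3])
def tri(l):  # [(o,d)...]
    A=np.zeros((3,3));b=np.zeros(3);P=[]
    for o,d in l:
        d=d/np.linalg.norm(d);M=np.eye(3)-np.outer(d,d);A+=M;b+=M@o;P.append((M,o))
    x=np.linalg.solve(A,b);return x,[np.linalg.norm(M@(x-o)) for M,o in P]
def red(im):
    h=cv2.cvtColor(im,cv2.COLOR_RGB2HSV)
    return (((h[...,0]<6)|(h[...,0]>174))&(h[...,1]>170)&(h[...,2]>90)).astype(np.uint8)
def proj(n,X,E=None):
    c=ctrl.calibration(n);E=c["extrinsics"] if E is None else E
    X=np.atleast_2d(X)@E[:3,:3].T+E[:3,3];X=X*[1,-1,-1]
    return cv2.projectPoints(X,np.zeros(3),np.zeros(3),c["intrinsics"],np.array([c["k1"],0,0,0]))[0][:,0]
E
python3 - <<'E'
from h import *
z=np.load("im0.npz")
for n,(x0,y0,x1,y1) in {"scene":(200,130,420,300),"side":(190,160,390,320)}.items():
    m=red(z[n]);k,l,st,ce=cv2.connectedComponentsWithStats(m)
    for i in range(1,k):
        if st[i,4]>40: print(n,st[i],ce[i])
    cv2.imwrite(f"pics/{n}c.png",cv2.resize(z[n][y0:y1,x0:x1,::-1],None,fx=3.5,fy=3.5,interpolation=cv2.INTER_CUBIC))
E
```

```text
scene [311 262  11  25 199] [315.8191 274.402 ]
scene [  0 302  33  37 564] [ 14.6738 319.2624]
side [117 202  15  13  58] [124.8103 207.9483]
side [244 281  11  17 109] [248.211  288.2844]
```

View pics/scenec.png

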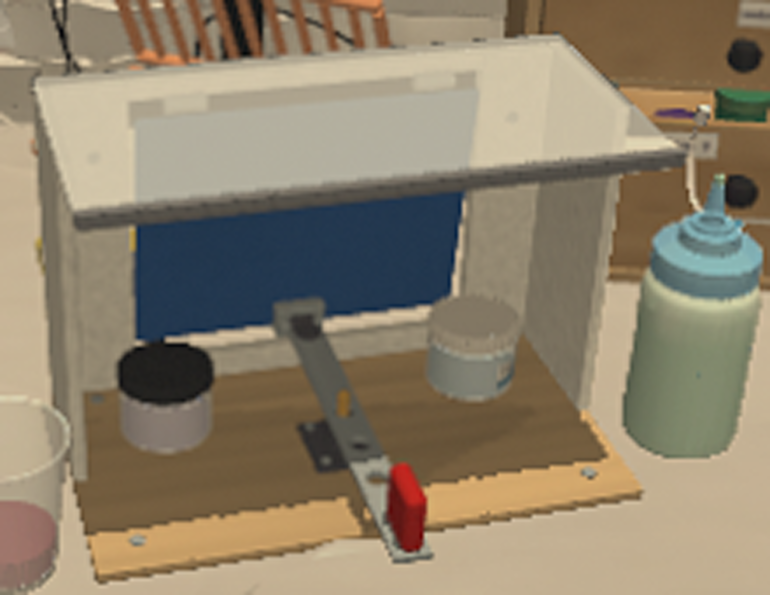

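View pics/sidec.png

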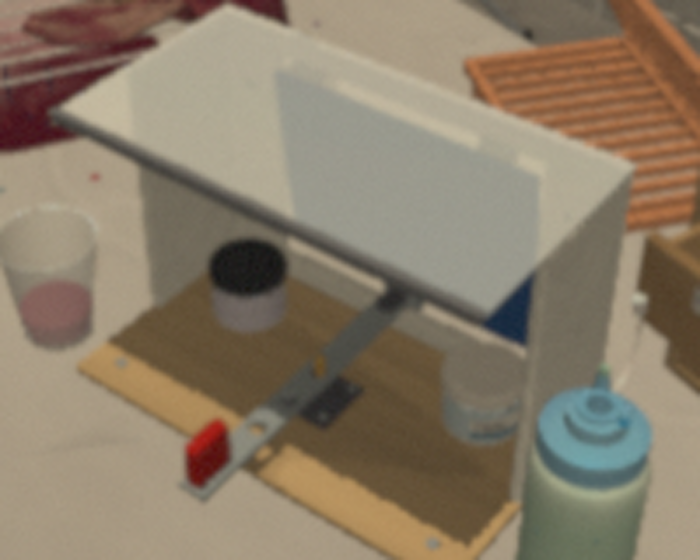

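Emit:
{"op": "send_rows", "data": {
  "steps": [
    [0,0,-0.05,0,1],
    [0,0,-0.1,0,1],
    [0,0,-0.15,0,1]
  ]
}}

```text
time: 0.4
eef_pos: [0.1751, 0.6513, 0.3898]
tcp_rot: [0.131, 0.991, -0.001, -0.0]
contact_force: [-0.2, 0.5, 0.2]
opening: 0.998
finger_force: 0.0
```

The crops show the floor's front corners at about crop (100,580) and (640,495), the canopy strip from (77,219) to (684,158), the handle at (407,508), and the brass pin tip at (343,403). In the side crop the canopy strip runs from (57,117) to (492,318) and the pin is at (320,366).

Run:
```python
from h import *
S=lambda *p:np.array(p)/3.5+[200,130]-0.35
D=lambda *p:np.array(p)/3.5+[190,160]-0.35
f=plane("scene",[S(100,578),S(639,495)],0.0);print("floor",f, np.linalg.norm(f[1]-f[0]))
c=plane("scene",[S(77,219),S(684,158)],0.202);print("canopy",c,np.linalg.norm(c[1]-c[0]))
c2=plane("side",[D(57,117),D(492,318)],0.202);print("canopy side",c2,np.linalg.norm(c2[1]-c2[0]))
def yaw(a): v=a[0]-a[1]; return np.arctan2(-v[0],v[1])
print("yaw",[yaw(a) for a in (f,c,c2)])
o1,d1=rays("scene",[[315.82,274.4],S(343,403)]);o2,d2=rays("side",[[248.21,288.28],D(320,366)])
H=tri([(o1,d1[0]),(o2,d2[0])]);P=tri([(o1,d1[1]),(o2,d2[1])])
print("handle",H,"pin",P)
for a,x in((f,-.075),(c,-.065),(c2,-.065)):
    y=yaw(a);print("pin est",a.mean(0)[:2]-x*np.array([np.cos(y),np.sin(y)]))
v=P[0]-H[0];print(np.hypot(v[0],v[1]),np.arctan2(v[1],v[0]))
for n in("dye",):pass
print("pots/cup/bottle",plane("scene",[S(166,375),S(475,318)],.052),plane("scene",[S(20,585),S(685,450)],0))
```

```text
floor [[0.5464 0.3545 0.    ]
 [0.621  0.0669 0.    ]] 0.2971238495438953
canopy [[0.5551 0.3581 0.202 ]
 [0.6284 0.0693 0.202 ]] 0.2979656629723214
canopy side [[0.5523 0.3562 0.202 ]
 [0.6322 0.0689 0.202 ]] 0.2982157601343582
yaw [np.float64(0.25359021099074985), np.float64(0.2485089610478964), np.float64(0.2713779614798187)]
handle (array([0.5436, 0.2029, 0.0524]), [np.float64(0.000684355557801211), np.float64(0.0006843555578011322)]) pin (array([0.6487, 0.2298, 0.0388]), [np.float64(0.00037234751329199255), np.float64(0.00037234751329209506)])
pin est [0.6563 0.2295]
pin est [0.6547 0.2297]
pin est [0.6549 0.23  ]
0.1085241664223416 0.24963928584431144
pots/cup/bottle [[0.6541 0.3267 0.052 ]
 [0.7183 0.1517 0.052 ]] [[0.5397 0.3943 0.    ]
 [0.6628 0.0325 0.    ]]
```

Emit:
{"op": "send_rows", "data": {
  "steps": [
    [0.05,0,0,0,1],
    [0.1,0,0,0,1],
    [0.15,0,0,0,1],
    [0.2,0,0,0,1],
    [0.25,0,0,0,1],
    [0.3,0,0,0,1]
  ]
}}

```text
time: 1.0
eef_pos: [-0.1164, 0.7298, 0.3885]
tcp_rot: [0.131, 0.991, -0.001, 0.0]
contact_force: [-0.1, 1.8, 0.6]
opening: 1.002
finger_force: 0.0
```

Run:
```python
from h import *
s=ctrl.get_state();print(s["qpos"],s["eef_pos"],s["tcp_rot"],s["time"])
```

```text
[ 1.592   0.3695  1.2064 -0.0001  1.5667  0.284 ] [-0.1164  0.7298  0.3885] [ 0.131   0.9914 -0.0005  0.0001] 1.0
```

Emit:
{"op": "send_rows", "data": {
  "steps": [
    [-0.04,-0.025,-0.01,-3,1],
    [-0.08,-0.05,-0.02,-6,1],
    [-0.12,-0.075,-0.03,-9,1],
    [-0.16,-0.1,-0.04,-12,1],
    [-0.2,-0.12,-0.05,-15,1],
    [-0.24,-0.145,-0.06,-18,1],
    [-0.28,-0.17,-0.07,-21,1],
    [-0.32,-0.19,-0.08,-24,1],
    [-0.36,-0.22,-0.09,-27,1],
    [-0.4,-0.24,-0.1,-29.6,1],
    [-0.44,-0.265,-0.11,-29.6,1],
    [-0.48,-0.29,-0.12,-29.6,1]
  ]
}}

```text
time: 2.2
eef_pos: [0.2745, 0.3234, 0.5093]
tcp_rot: [-0.127, 0.992, -0.0, -0.0]
contact_force: [0.4, 0.1, -1.1]
opening: 1.0
finger_force: 0.0
```

Run:
```python
from h import *
s=ctrl.get_state();print(s["qpos"],s["eef_pos"],s["tcp_rot"],s["time"])
```

```text
[ 0.6268 -0.3526  1.7216  0.      1.7728 -1.1982] [0.2745 0.3234 0.5093] [-0.1268  0.9919 -0.     -0.0001] 2.2
```

Emit:
{"op": "send_rows", "data": {
  "steps": [
    [-0.02,0,-0.045,0,1],
    [-0.04,0,-0.09,0,1],
    [-0.06,0,-0.135,0,1],
    [-0.08,0,-0.18,0,1],
    [-0.1,0,-0.225,0,1],
    [-0.1,0,-0.27,0,1],
    [-0.1,0,-0.31,0,1],
    [-0.1,0,-0.36,0,1],
    [-0.1,0,-0.41,0,1],
    [-0.1,0,-0.46,0,1]
  ]
}}

```text
time: 3.2
eef_pos: [0.3591, 0.3362, 0.8833]
tcp_rot: [-0.126, 0.992, 0.0, -0.004]
contact_force: [2.4, 1.4, -1.3]
opening: 1.002
finger_force: 0.0
```

Run:
```python
from h import *
s=ctrl.get_state();print(s["qpos"],s["eef_pos"],s["tcp_rot"],s["time"])
```

```text
[ 0.5444  0.3544  0.2219  0.0057  2.5719 -1.275 ] [0.3591 0.3362 0.8833] [-0.1263  0.992   0.0001 -0.0036] 3.2
```

Emit:
{"op": "send_rows", "data": {
  "steps": [
    [-0.05,0,-0.05,0,1],
    [-0.1,0,-0.1,0,1],
    [-0.15,0,-0.15,0,1],
    [-0.2,0,-0.2,0,1],
    [-0.25,0,-0.2,0,1],
    [-0.3,0,-0.2,0,1],
    [-0.35,0,-0.2,0,1],
    [-0.35,0,-0.2,0,1]
  ]
}}

```text
time: 4.0
eef_pos: [0.4593, 0.3142, 0.8505]
tcp_rot: [-0.126, 0.992, 0.008, 0.013]
contact_force: [-0.7, 0.3, -0.1]
opening: 1.005
finger_force: 0.0
```

Run:
```python
from h import *
s=ctrl.get_state();print(s["qpos"],s["eef_pos"],s["tcp_rot"],s["time"])
```

```text
[ 0.4141  0.4255  0.2117  0.013   2.4756 -1.3998] [0.4593 0.3142 0.8505] [-0.1264  0.9919  0.0079  0.0127] 4.0
```

Emit:
{"op": "send_rows", "data": {
  "steps": [
    [0,0,0,0,1],
    [0,0,0,0,1]
  ]
}}

```text
time: 4.2
eef_pos: [0.458, 0.3142, 0.8512]
tcp_rot: [-0.126, 0.992, 0.008, 0.012]
contact_force: [-0.1, -0.2, -0.3]
opening: 0.998
finger_force: 0.0
```

Run:
```python
from h import *
from scipy.spatial.transform import Rotation as R
s=ctrl.get_state();print(s["qpos"],s["eef_pos"],s["tcp_rot"],s["time"]);print(R.from_quat(s["tcp_rot"]).as_matrix())
```

```text
[ 0.415   0.4245  0.2114  0.0132  2.4775 -1.399 ] [0.458  0.3142 0.8512] [-0.1265  0.9919  0.0079  0.0124] 4.2
[[-0.9677 -0.251   0.0225]
 [-0.2506  0.9679  0.0188]
 [-0.0265  0.0125 -0.9996]]
```

Emit:
{"op": "send_rows", "data": {
  "steps": [
    [0,0,0.05,0,1],
    [0,0,0.1,0,1],
    [0,0,0.15,0,1]
  ]
}}

```text
time: 4.5
eef_pos: [0.459, 0.3162, 0.7405]
tcp_rot: [-0.127, 0.992, 0.009, 0.017]
contact_force: [0.9, 1.2, 0.9]
opening: 1.001
finger_force: 0.0
```

Run:
```python
from h import *
from scipy.spatial.transform import Rotation as R
s=ctrl.get_state();print(s["qpos"],s["eef_pos"],s["tcp_rot"],s["time"]);print(R.from_quat(s["tcp_rot"]).as_matrix())
```

```text
[ 0.4177  0.1161  0.8648  0.0094  2.1224 -1.4026] [0.459  0.3162 0.7405] [-0.1269  0.9917  0.0093  0.0171] 4.5
[[-0.9672 -0.252   0.0317]
 [-0.2514  0.9676  0.0228]
 [-0.0364  0.0141 -0.9992]]
```

```bash
cat > fk.py <<'E'
import numpy as np
from scipy.optimize import least_squares
Q=np.array([[.2872,1.5782,1.2786],[.3695,1.2064,1.5667],[-.3526,1.7216,1.7728],[.3544,.2219,2.5719],[.4245,.2114,2.4775],[.1161,.8648,2.1224]])
P=np.array([[np.hypot(.1751,.6512),.2379],[np.hypot(.1164,.7298),.3885],[np.hypot(.2745,.3234),.5093],[np.hypot(.3591,.3362),.8833],[np.hypot(.458,.3142),.8512],[np.hypot(.459,.3162),.7405]])
def fk(p,q):
    h,a1,a2,L,e=p;a=q[...,0];b=a+q[...,1];c=b+q[...,2]
    return np.stack([e+a1*np.sin(a)+a2*np.sin(b)+L*np.sin(c),h+a1*np.cos(a)+a2*np.cos(b)+L*np.cos(c)],-1)
r=least_squares(lambda p:(fk(p,Q)-P).ravel(),[.3,.4,.4,.2,0])
p=r.x
if __name__=="__main__":
    print(p,abs(r.fun).max())
    for s in (.8,.9,1.0,1.1): print(s,fk(p,np.array([s,.21,np.pi-s-.21])))
E
python3 fk.py
```

```text
[0.45519695 0.4431419  0.57286827 0.47336158 0.01411996] 0.01497268903382093
0.8 [0.81713359 0.59526144]
0.9 [0.87436229 0.51202927]
1.0 [0.92299573 0.42349957]
1.1 [0.96254798 0.33055692]
```

Emit:
{"op": "send_rows", "data": {
  "steps": [
    [-0.04,-0.01,0.025,0,1],
    [-0.08,-0.02,0.05,0,1],
    [-0.12,-0.03,0.075,0,1],
    [-0.16,-0.04,0.1,0,1],
    [-0.2,-0.05,0.125,0,1],
    [-0.24,-0.06,0.15,0,1],
    [-0.28,-0.07,0.175,0,1],
    [-0.32,-0.08,0.2,0,1],
    [-0.36,-0.09,0.2,0,1],
    [-0.4,-0.09,0.18,0,1],
    [-0.45,-0.09,0.16,0,1],
    [-0.5,-0.09,0.14,0,1]
  ]
}}

```text
time: 5.7
eef_pos: [0.8197, 0.3096, 0.5361]
tcp_rot: [-0.127, 0.991, 0.012, 0.032]
contact_force: [-1.0, -0.0, -0.0]
opening: 0.998
finger_force: 0.0
```

Emit:
{"op": "send_rows", "data": {
  "steps": [
    [-0.05,0,-0.02,0,1],
    [-0.1,0,-0.04,0,1]
  ]
}}

```text
time: 5.9
eef_pos: [0.8331, 0.3058, 0.5285]
tcp_rot: [-0.127, 0.991, 0.015, 0.045]
contact_force: [-0.2, -0.4, -0.4]
opening: 1.002
finger_force: 0.0
```

Emit:
{"op": "send_rows", "data": {
  "steps": [
    [-0.05,0,-0.02,0,1],
    [-0.1,0,-0.04,0,1]
  ]
}}

```text
time: 6.1
eef_pos: [0.8448, 0.302, 0.5226]
tcp_rot: [-0.126, 0.99, 0.018, 0.057]
contact_force: [0.8, -0.0, -0.4]
opening: 0.999
finger_force: 0.0
```

Run:
```python
from h import *
from scipy.spatial.transform import Rotation as R
s=ctrl.get_state();print(s["qpos"],s["eef_pos"],s["tcp_rot"],s["time"]);print(R.from_quat(s["tcp_rot"]).as_matrix())
```

```text
[ 0.2239  0.888   0.21    0.0264  1.927  -1.5894] [0.8448 0.302  0.5226] [-0.126   0.9902  0.018   0.0567] 6.1
[[-0.9618 -0.2516  0.1078]
 [-0.2476  0.9676  0.0499]
 [-0.1169  0.0213 -0.9929]]
```

Emit:
{"op": "send_rows", "data": {
  "steps": [
    [-0.05,0,-0.03,0,1],
    [-0.1,0,-0.06,0,1],
    [-0.15,0,-0.09,0,1],
    [-0.2,0,-0.12,0,1]
  ]
}}

```text
time: 6.5
eef_pos: [0.8463, 0.2921, 0.5373]
tcp_rot: [-0.126, 0.989, 0.021, 0.07]
contact_force: [0.8, 0.2, -0.8]
opening: 1.0
finger_force: 0.0
```

Emit:
{"op": "send_rows", "data": {
  "steps": [
    [-0.1,0,-0.05,0,1]
  ]
}}

```text
time: 6.6
eef_pos: [0.8513, 0.2904, 0.5418]
tcp_rot: [-0.126, 0.988, 0.024, 0.083]
contact_force: [-0.2, 0.7, 0.4]
opening: 1.0
finger_force: 0.0
```

Emit:
{"op": "send_rows", "data": {
  "steps": [
    [-0.1,0,-0.05,0,1]
  ]
}}

```text
time: 6.7
eef_pos: [0.8557, 0.2878, 0.548]
tcp_rot: [-0.125, 0.987, 0.026, 0.097]
contact_force: [-0.2, 0.7, 0.4]
opening: 0.998
finger_force: 0.0
```

Emit:
{"op": "send_rows", "data": {
  "steps": [
    [-0.3,0,-0.15,0,1],
    [-0.3,0,-0.15,0,1]
  ]
}}

```text
time: 6.9
eef_pos: [0.8584, 0.2823, 0.559]
tcp_rot: [-0.125, 0.985, 0.029, 0.111]
contact_force: [0.3, 0.2, 0.1]
opening: 1.0
finger_force: 0.0
```

Emit:
{"op": "send_rows", "data": {
  "steps": [
    [-0.3,0,-0.15,0,1],
    [-0.3,0,-0.15,0,1]
  ]
}}

```text
time: 7.1
eef_pos: [0.8605, 0.2772, 0.5703]
tcp_rot: [-0.125, 0.984, 0.032, 0.125]
contact_force: [0.8, -0.6, 0.8]
opening: 0.995
finger_force: 0.0
```

Run:
```python
from h import *
from scipy.spatial.transform import Rotation as R
s=ctrl.get_state();print(s["qpos"],s["eef_pos"],s["tcp_rot"],s["time"]);print(R.from_quat(s["tcp_rot"]).as_matrix())
```

```text
[ 0.1868  0.8391  0.2103  0.0499  1.8371 -1.6169] [0.8605 0.2772 0.5703] [-0.1247  0.9837  0.0319  0.1252] 7.1
[[-0.9375 -0.2534  0.2384]
 [-0.2374  0.9668  0.094 ]
 [-0.2544  0.0316 -0.9666]]
```

Emit:
{"op": "send_rows", "data": {
  "steps": [
    [-0.1,0,-0.02,0,1]
  ]
}}

```text
time: 7.2
eef_pos: [0.8691, 0.2772, 0.5698]
tcp_rot: [-0.125, 0.982, 0.034, 0.139]
contact_force: [1.2, -0.7, 0.3]
opening: 1.001
finger_force: 0.0
```

Emit:
{"op": "send_rows", "data": {
  "steps": [
    [-0.1,0,-0.02,0,1]
  ]
}}

```text
time: 7.3
eef_pos: [0.8784, 0.2772, 0.5669]
tcp_rot: [-0.124, 0.98, 0.037, 0.151]
contact_force: [0.2, 0.3, 0.1]
opening: 1.0
finger_force: 0.0
```

Emit:
{"op": "send_rows", "data": {
  "steps": [
    [-0.1,0,-0.02,0,1]
  ]
}}

```text
time: 7.4
eef_pos: [0.8867, 0.2769, 0.5661]
tcp_rot: [-0.124, 0.978, 0.039, 0.164]
contact_force: [-0.8, -1.3, -0.1]
opening: 0.999
finger_force: 0.0
```

Emit:
{"op": "send_rows", "data": {
  "steps": [
    [-0.1,0,-0.02,0,1]
  ]
}}

```text
time: 7.5
eef_pos: [0.8939, 0.2764, 0.5674]
tcp_rot: [-0.123, 0.976, 0.042, 0.177]
contact_force: [-0.3, -0.7, 0.1]
opening: 1.0
finger_force: 0.0
```

Emit:
{"op": "send_rows", "data": {
  "steps": [
    [-0.1,0,0,0,1]
  ]
}}

```text
time: 7.6
eef_pos: [0.9043, 0.2774, 0.5649]
tcp_rot: [-0.123, 0.973, 0.044, 0.192]
contact_force: [-0.4, 0.1, 0.9]
opening: 0.996
finger_force: 0.0
```

Emit:
{"op": "send_rows", "data": {
  "steps": [
    [-0.1,0,0,0,1]
  ]
}}

```text
time: 7.7
eef_pos: [0.915, 0.2783, 0.5595]
tcp_rot: [-0.122, 0.97, 0.046, 0.204]
contact_force: [0.4, -0.2, -0.6]
opening: 1.001
finger_force: 0.0
```

Emit:
{"op": "send_rows", "data": {
  "steps": [
    [-0.1,0,0,0,1]
  ]
}}

```text
time: 7.8
eef_pos: [0.9247, 0.2789, 0.5563]
tcp_rot: [-0.122, 0.967, 0.049, 0.217]
contact_force: [0.7, -0.3, 0.1]
opening: 1.003
finger_force: 0.0
```

Emit:
{"op": "send_rows", "data": {
  "steps": [
    [-0.1,0,0,0,1]
  ]
}}

```text
time: 7.9
eef_pos: [0.9334, 0.2794, 0.5551]
tcp_rot: [-0.121, 0.964, 0.051, 0.23]
contact_force: [0.0, -0.8, 0.5]
opening: 0.999
finger_force: 0.0
```

Run:
```python
from h import *
from scipy.spatial.transform import Rotation as R
s=ctrl.get_state();print(s["qpos"],s["eef_pos"],s["tcp_rot"],s["time"]);print(R.from_quat(s["tcp_rot"]).as_matrix())
```

```text
[ 0.1672  0.8786  0.2112  0.0798  1.5826 -1.6336] [0.9334 0.2794 0.5551] [-0.1212  0.9643  0.0508  0.2299] 7.9
[[-0.8649 -0.2571  0.4311]
 [-0.2104  0.9655  0.1536]
 [-0.4558  0.0421 -0.8891]]
```

Emit:
{"op": "send_rows", "data": {
  "steps": [
    [-0.1,0,-0.01,0,1]
  ]
}}

```text
time: 8.0
eef_pos: [0.9392, 0.2789, 0.5581]
tcp_rot: [-0.121, 0.961, 0.053, 0.242]
contact_force: [0.3, -0.6, -0.6]
opening: 1.0
finger_force: 0.0
```

Emit:
{"op": "send_rows", "data": {
  "steps": [
    [-0.1,0,-0.01,0,1]
  ]
}}

```text
time: 8.1
eef_pos: [0.9436, 0.2781, 0.5654]
tcp_rot: [-0.12, 0.957, 0.055, 0.257]
contact_force: [-0.5, 0.1, 1.4]
opening: 1.0
finger_force: 0.0
```

Emit:
{"op": "send_rows", "data": {
  "steps": [
    [-0.1,0,-0.01,0,1]
  ]
}}

```text
time: 8.2
eef_pos: [0.9475, 0.2773, 0.5733]
tcp_rot: [-0.119, 0.954, 0.057, 0.271]
contact_force: [-0.4, -0.1, 0.3]
opening: 1.001
finger_force: 0.0
```

Emit:
{"op": "send_rows", "data": {
  "steps": [
    [-0.1,0,-0.01,0,1]
  ]
}}

```text
time: 8.3
eef_pos: [0.9509, 0.2763, 0.5813]
tcp_rot: [-0.119, 0.95, 0.06, 0.284]
contact_force: [0.8, -0.0, 0.6]
opening: 0.999
finger_force: 0.0
```

Emit:
{"op": "send_rows", "data": {
  "steps": [
    [-0.1,0,-0.01,0,1]
  ]
}}

```text
time: 8.4
eef_pos: [0.9539, 0.2752, 0.5897]
tcp_rot: [-0.118, 0.946, 0.062, 0.297]
contact_force: [0.4, 0.6, 0.4]
opening: 0.998
finger_force: 0.0
```

Emit:
{"op": "send_rows", "data": {
  "steps": [
    [-0.1,0,-0.01,0,1]
  ]
}}

```text
time: 8.5
eef_pos: [0.9562, 0.2739, 0.5988]
tcp_rot: [-0.117, 0.941, 0.064, 0.31]
contact_force: [-0.9, -0.2, 0.2]
opening: 0.999
finger_force: 0.0
```

Emit:
{"op": "send_rows", "data": {
  "steps": [
    [-0.1,0,-0.01,0,1]
  ]
}}

```text
time: 8.6
eef_pos: [0.9579, 0.2725, 0.6088]
tcp_rot: [-0.117, 0.937, 0.066, 0.322]
contact_force: [-0.6, 0.2, -0.1]
opening: 0.996
finger_force: 0.0
```

```bash
cat > st.py <<'E'
from h import *
from scipy.spatial.transform import Rotation as R
def move(target,s=None):  # world target of TCP -> tool shift
    s=s or ctrl.get_state();M=R.from_quat(s["tcp_rot"]).as_matrix();return M.T@(np.array(target)-s["eef_pos"])
if __name__=="__main__":
    s=ctrl.get_state();M=R.from_quat(s["tcp_rot"]).as_matrix();print(s["qpos"],s["eef_pos"],s["time"],s["contact_force"],s["opening"],s["finger_force"]);print(M)
    print("tilt",np.degrees(np.arccos(-M[2,2])),"dir",np.arctan2(M[1,2],M[0,2]))
E
python3 st.py
```

```text
[ 0.1493  0.8456  0.2109  0.1097  1.4228 -1.6478] [0.9579 0.2725 0.6088] 8.6 [-0.5711  0.1702 -0.0565] 0.9962267200924687 0.0
[[-0.7649 -0.2607  0.5891]
 [-0.1761  0.9642  0.1981]
 [-0.6197  0.0478 -0.7834]]
tilt 38.426094862915015 dir 0.3243619394459804
```

```bash
python3 - <<'E'
import fk,numpy as np
from scipy.optimize import least_squares
Q=np.vstack([fk.Q,[[.8391,.2103,1.8371],[.8786,.2112,1.5826],[.8456,.2109,1.4228]]])
P=np.vstack([fk.P,[[np.hypot(.8605,.2772),.5703],[np.hypot(.9334,.2794),.5551],[np.hypot(.9579,.2725),.6088]]])
r=least_squares(lambda p:(fk.fk(p,Q)-P).ravel(),fk.p);print(r.x,abs(r.fun).max())
for R,z in[(.588,.05),(.526,.129),(.56,.4),(.65,.05),(.65,.09)]:
  c=np.pi-np.radians(38.4)
  f=lambda q:fk.fk(r.x,np.array([q[0],q[1],c-q[0]-q[1]]))-[R,z]
  q=least_squares(f,[0,1.8]);print(R,z,q.x,c-q.x.sum(),q.cost)
E
python3 - <<'E'
import sys;sys.path.insert(0,'.')
from st import *
for t in [(.50,.19,.45),(.4926,.1854,.1287),(.5515,.2052,.0504)]: print(move(t))
E
```

```text
[0.2246722  0.44339255 0.57198815 0.24287027 0.01682163] 0.014850877937801377
0.588 0.05 [0.08731373 2.3237781 ] 0.06029439336398257 1.1996328734096434e-29
0.526 0.129 [-0.23765236  2.43689781] 0.2721407804153153 8.621864714413212e-22
0.56 0.4 [-0.41370299  2.05505519] 0.8300340265061108 8.149730740152781e-24
0.65 0.05 [0.20893636 2.1815507 ] 0.08089916573778977 8.159202209396525e-31
0.65 0.09 [0.13183432 2.17470094] 0.1648509652893808 2.741636792243891e-18
[ 0.4632  0.0322 -0.1617]
[0.6687 0.0143 0.0848]
[0.6687 0.0143 0.1847]
```

Run:
```python
import fk,numpy as np
from scipy.optimize import least_squares
Q=np.vstack([fk.Q,[[.8391,.2103,1.8371],[.8786,.2112,1.5826],[.8456,.2109,1.4228]]])
P=np.vstack([fk.P,[[np.hypot(.8605,.2772),.5703],[np.hypot(.9334,.2794),.5551],[np.hypot(.9579,.2725),.6088]]])
r=least_squares(lambda p:(fk.fk(p,Q)-P).ravel(),fk.p);print(r.fun.reshape(-1,2))
for t in (26,30,34):
 for R,z in[(.588,.05),(.59,.08),(.655,.05),(.655,.075)]:
  c=np.pi-np.radians(t)
  f=lambda q:fk.fk(r.x,np.array([q[0],q[1],c-q[0]-q[1]]))-[R,z]
  q=least_squares(f,[0,1.8]);print(t,R,z,q.x,c-q.x.sum())
```

```text
[[ 1.48508779e-02  3.05133771e-03]
 [ 9.66420097e-03  3.84994164e-03]
 [-1.58802999e-04  3.25940679e-03]
 [-1.11407041e-02 -6.05164264e-03]
 [-9.42416954e-03 -5.07648613e-03]
 [-4.56887622e-03  7.02234737e-05]
 [-5.25067441e-05  5.08694608e-04]
 [ 7.50365465e-04  5.71840410e-04]
 [ 7.96130181e-05 -1.83319676e-04]]
26 0.588 0.05 [0.11888861 2.21817252] 0.3507459174811638
26 0.59 0.08 [0.06655854 2.20494146] 0.416307045252839
26 0.655 0.05 [0.24980759 2.0617627 ] 0.3762367607130179
26 0.655 0.075 [0.20787625 2.05550037] 0.42443043702723404
30 0.588 0.05 [0.10428574 2.25405557] 0.25965257028584876
30 0.59 0.08 [0.04908066 2.24180582] 0.3271073918651326
30 0.655 0.05 [0.23561703 2.09862758] 0.28374926412480095
30 0.655 0.075 [0.191735   2.09314113] 0.3331177500975877
34 0.588 0.05 [0.09372   2.2883111] 0.166149610937814
34 0.59 0.08 [0.03533085 2.27725382] 0.23559603700540865
34 0.655 0.05 [0.22513714 2.13370591] 0.18933766389086815
34 0.655 0.075 [0.17913507 2.12914609] 0.23989954766950783
```

Emit:
{"op": "send_rows", "data": {
  "steps": [
    [0.043,0.003,-0.015,0,1],
    [0.086,0.006,-0.03,0,1],
    [0.129,0.009,-0.045,0,1],
    [0.172,0.012,-0.06,0,1],
    [0.215,0.015,-0.075,0,1],
    [0.258,0.018,-0.09,0,1],
    [0.301,0.021,-0.105,0,1],
    [0.344,0.024,-0.12,0,1],
    [0.387,0.027,-0.135,0,1],
    [0.43,0.03,-0.15,0,1],
    [0.463,0.032,-0.162,0,1],
    [0.48,0.031,-0.14,0,1]
  ]
}}

```text
time: 9.8
eef_pos: [0.4969, 0.1901, 0.4281]
tcp_rot: [-0.117, 0.935, 0.066, 0.327]
contact_force: [0.6, 0.6, 0.5]
opening: 1.001
finger_force: 0.0
```

```bash
python3 st.py; python3 -c "
from st import *
print(move((.47,.18,.14)),move((.49,.185,.13)))"
```

```text
[ 0.1142 -0.483   2.0474  0.1648  0.9142 -1.7611] [0.4969 0.1901 0.4281] 9.8 [0.608  0.5688 0.5009] 1.0012614692739246 0.0
[[-0.7587 -0.2617  0.5966]
 [-0.1759  0.964   0.1992]
 [-0.6273  0.0462 -0.7774]]
tilt 38.97371171401459 dir 0.3222775572164555
[ 0.2029 -0.016   0.2059] [ 0.1932 -0.0169  0.2266]
```

Emit:
{"op": "send_rows", "data": {
  "steps": [
    [0.03,-0.003,0.035,0,1],
    [0.06,-0.005,0.07,0,1],
    [0.09,-0.008,0.105,0,1],
    [0.12,-0.01,0.14,0,1],
    [0.15,-0.013,0.175,0,1],
    [0.18,-0.016,0.21,0,1],
    [0.193,-0.017,0.227,0,1],
    [0.193,-0.017,0.227,0,1]
  ]
}}

```text
time: 10.6
eef_pos: [0.4869, 0.1841, 0.1204]
tcp_rot: [-0.116, 0.939, 0.066, 0.318]
contact_force: [-0.4, 0.9, 0.3]
opening: 1.0
finger_force: 0.0
```

```bash
python3 st.py; python3 -c "
from st import *
s=ctrl.get_state();a=ctrl.read_camera('wrist')
T=np.eye(4);T[:3,:3]=R.from_quat(s['tcp_rot']).as_matrix();T[:3,3]=s['eef_pos']
E=np.linalg.inv(T@ctrl.calibration('wrist')['tool_from_camera'])
np.savez('w1.npz',im=a,E=E)
cv2.imwrite('pics/w1.png',a[...,::-1])
m=red(a);k,l,st,ce=cv2.connectedComponentsWithStats(m)
for i in range(1,k):
    if st[i,4]>100: print(st[i],ce[i],plane('wrist',[ce[i]],.051,E))
print('pred handle',proj('wrist',[.545,.203,.051],E))
"
```

```text
[ 0.1013 -0.1892  2.4138  0.4812  0.3006 -2.1321] [0.4869 0.1841 0.1204] 10.6 [-0.3603  0.8788  0.3292] 1.0002999404505448 0.0
[[-0.7709 -0.2598  0.5816]
 [-0.1765  0.9644  0.1969]
 [-0.612   0.0491 -0.7893]]
tilt 37.879333939195355 dir 0.3263663382908912
[277 226  17  29 417] [284.7602 240.6643] [[0.5617 0.2079 0.051 ]]
pred handle [[284.1942 227.8688]]
```

View pics/w1.png

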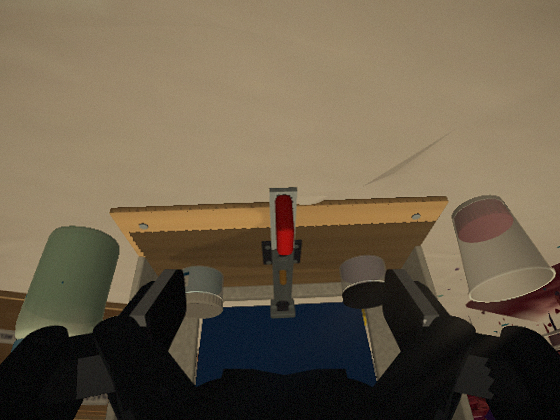

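The wrist view (robot side is up) shows the handle at about (285,225), against a prediction of (284,228), so the position estimate holds. The cup, bottle and pots are clear of the fingers.

```bash
python3 -c "
from st import *
print(move((.53,.198,.080)),move((.5475,.2042,.0503)))"
```

```text
[-0.0071  0.0004  0.061 ] [-0.0034  0.0003  0.0958]
```

Emit:
{"op": "send_rows", "data": {
  "steps": [
    [-0.002,0,0.015,0,1],
    [-0.004,0,0.03,0,1],
    [-0.006,0,0.045,0,1],
    [-0.007,0,0.061,0,1],
    [-0.007,0,0.061,0,1]
  ]
}}

```text
time: 11.15
eef_pos: [0.5342, 0.1925, 0.0934]
tcp_rot: [-0.119, 0.938, 0.07, 0.317]
contact_force: [-0.3, 0.3, -0.6]
opening: 1.003
finger_force: 0.0
```

```bash
python3 st.py; python3 -c "
from st import *
print(move((.53,.198,.080)),move((.5475,.2042,.0503)))"
```

```text
[ 0.1036 -0.0075  2.3141  0.6712  0.2375 -2.3269] [0.5342 0.1925 0.0934] 11.15 [-0.3201  0.2601 -0.5953] 1.002785789825994 0.0
[[-0.7706 -0.2674  0.5785]
 [-0.1782  0.9619  0.2073]
 [-0.6119  0.0567 -0.7889]]
tilt 37.9147115243628 dir 0.34402526612498324
[0.0104 0.0057 0.0093] [0.014  0.0053 0.0441]
```

Emit:
{"op": "send_rows", "data": {
  "steps": [
    [0.03,0.005,0.02,0,1]
  ]
}}

```text
time: 11.25
eef_pos: [0.5239, 0.1876, 0.0741]
tcp_rot: [-0.124, 0.939, 0.079, 0.312]
contact_force: [-0.3, 0.2, 0.6]
opening: 0.998
finger_force: 0.0
```

Emit:
{"op": "send_rows", "data": {
  "steps": [
    [0.03,0.005,0.02,0,1]
  ]
}}

```text
time: 11.35
eef_pos: [0.511, 0.1834, 0.0508]
tcp_rot: [-0.127, 0.94, 0.088, 0.305]
contact_force: [-0.8, -0.6, -0.5]
opening: 0.999
finger_force: 0.0
```

Emit:
{"op": "send_rows", "data": {
  "steps": [
    [0.03,0.005,0.02,0,1]
  ]
}}

```text
time: 11.45
eef_pos: [0.497, 0.1833, 0.0322]
tcp_rot: [-0.126, 0.943, 0.092, 0.293]
contact_force: [-0.4, -0.2, -0.8]
opening: 0.997
finger_force: 0.0
```

```bash
python3 st.py; python3 -c "
from st import *
print(move((.53,.198,.080)),move((.5475,.2042,.0503)))"
```

```text
[ 0.0611  0.0617  2.3892  1.1413  0.2377 -2.8395] [0.497  0.1833 0.0322] 11.45 [-0.4408 -0.1705 -0.8324] 0.996507013481063 0.0
[[-0.7968 -0.2912  0.5295]
 [-0.1837  0.9515  0.2469]
 [-0.5757  0.0994 -0.8116]]
tilt 35.74794513710333 dir 0.43626910548378417
[-0.0565  0.0092 -0.0177] [-0.0545  0.007   0.0172]
```

```bash
python3 -c "
from st import *
for t in [(.47,.2,.25),(.33,.42,.33),(.20,.38,.26)]: print(move(t))"
```

```text
[-0.1069  0.0455 -0.1869]
[-0.0818  0.3035 -0.2717]
[ 0.0694  0.2963 -0.2936]
```

Emit:
{"op": "send_rows", "data": {
  "steps": [
    [-0.02,0.009,-0.037,0,1],
    [-0.042,0.018,-0.074,0,1],
    [-0.063,0.027,-0.112,0,1],
    [-0.085,0.036,-0.15,0,1],
    [-0.107,0.045,-0.187,0,1],
    [-0.1,0.09,-0.2,0,1],
    [-0.097,0.135,-0.215,0,1],
    [-0.095,0.18,-0.23,0,1],
    [-0.09,0.225,-0.245,0,1],
    [-0.085,0.27,-0.26,0,1],
    [-0.082,0.303,-0.272,0,1],
    [-0.04,0.303,-0.275,0,1]
  ]
}}

```text
time: 12.65
eef_pos: [0.2955, 0.4158, 0.3167]
tcp_rot: [-0.127, 0.941, 0.097, 0.297]
contact_force: [-0.1, 0.4, 0.1]
opening: 0.999
finger_force: 0.0
```

```bash
python3 st.py; python3 -c "
from st import *
for t in [(.2,.33,.25),(.14,.20,.20)]: print(move(t))"
```

```text
[ 0.8701 -0.4166  2.1886 -0.3433  0.8067 -0.8011] [0.2955 0.4158 0.3167] 12.65 [-0.0659  0.4473  0.1102] 0.9987189930968654 0.0
[[-0.7912 -0.296   0.5352]
 [-0.1809  0.9492  0.2576]
 [-0.5843  0.107  -0.8045]]
tilt 36.438850653771944 dir 0.4485910547777851
[ 0.13   -0.0603 -0.0196]
[ 0.2302 -0.1713 -0.0449]
```

Emit:
{"op": "send_rows", "data": {
  "steps": [
    [0.045,-0.02,-0.006,0,1],
    [0.09,-0.04,-0.012,0,1],
    [0.13,-0.06,-0.02,0,1]
  ]
}}

```text
time: 12.95
eef_pos: [0.1982, 0.3306, 0.249]
tcp_rot: [-0.125, 0.945, 0.089, 0.29]
contact_force: [-43.1, -57.0, -63.9]
opening: 0.998
finger_force: 0.0
```

Emit:
{"op": "send_rows", "data": {
  "steps": [
    [0.05,-0.065,0,0,1]
  ]
}}

```text
time: 13.05
eef_pos: [0.1945, 0.3216, 0.2584]
tcp_rot: [-0.124, 0.946, 0.082, 0.286]
contact_force: [0.6, -0.3, -0.9]
opening: 0.996
finger_force: 0.0
```

Emit:
{"op": "send_rows", "data": {
  "steps": [
    [0.05,-0.065,0,0,1]
  ]
}}

```text
time: 13.15
eef_pos: [0.1894, 0.3087, 0.2631]
tcp_rot: [-0.122, 0.95, 0.07, 0.278]
contact_force: [1.1, -0.9, -0.8]
opening: 0.999
finger_force: 0.0
```

```bash
python3 st.py
```

```text
[ 0.9363 -0.8008  2.4827 -0.3588  0.9826 -0.7615] [0.1894 0.3087 0.2631] 13.15 [ 1.1295 -0.9248 -0.7675] 0.999277011194055 0.0
[[-0.816  -0.2704  0.5109]
 [-0.1921  0.9605  0.2014]
 [-0.5452  0.0661 -0.8357]]
tilt 33.31085020748732 dir 0.37541583425585184
```

Emit:
{"op": "send_rows", "data": {
  "steps": [
    [0.03,-0.06,0,0,1]
  ]
}}

```text
time: 13.25
eef_pos: [0.1909, 0.2894, 0.2739]
tcp_rot: [-0.121, 0.953, 0.06, 0.27]
contact_force: [0.8, -0.0, 0.3]
opening: 0.999
finger_force: 0.0
```

Emit:
{"op": "send_rows", "data": {
  "steps": [
    [0.02,-0.05,0,0,1]
  ]
}}

```text
time: 13.35
eef_pos: [0.1992, 0.272, 0.2816]
tcp_rot: [-0.119, 0.956, 0.05, 0.262]
contact_force: [2.0, -1.0, 5.3]
opening: 0.998
finger_force: 0.0
```

```bash
python3 st.py
```

```text
[ 0.8178 -0.8965  2.481  -0.2853  1.0909 -0.9288] [0.1992 0.272  0.2816] 13.35 [ 1.9504 -0.9748  5.3205] 0.9979443193179311 0.0
[[-0.8339 -0.2539  0.49  ]
 [-0.2017  0.9667  0.1577]
 [-0.5137  0.0327 -0.8574]]
tilt 30.97717944532711 dir 0.31134740934644795
```

```bash
python3 -c "
from st import *
for t in [(.34,.26,.36),(.46,.18,.27),(.512,.1927,.1096)]: print(move(t))"
```

```text
[-0.1552 -0.0448 -0.0002]
[-0.193  -0.1556  0.1232]
[-0.1565 -0.1617  0.2882]
```

Emit:
{"op": "send_rows", "data": {
  "steps": [
    [-0.03,-0.009,0,0,1],
    [-0.07,-0.02,0,0,1],
    [-0.11,-0.032,0,0,1],
    [-0.15,-0.044,0,0,1],
    [-0.165,-0.08,0.03,0,1],
    [-0.178,-0.115,0.065,0,1],
    [-0.188,-0.145,0.1,0,1],
    [-0.19,-0.157,0.135,0,1],
    [-0.182,-0.158,0.175,0,1],
    [-0.172,-0.16,0.215,0,1],
    [-0.163,-0.161,0.255,0,1],
    [-0.157,-0.162,0.288,0,1]
  ]
}}

```text
time: 14.55
eef_pos: [0.5126, 0.1924, 0.1075]
tcp_rot: [-0.119, 0.956, 0.05, 0.263]
contact_force: [-0.3, 1.5, 0.1]
opening: 1.004
finger_force: 0.0
```

```bash
python3 st.py; python3 -c "
from st import *
s=ctrl.get_state();a=ctrl.read_camera('wrist')
T=np.eye(4);T[:3,:3]=R.from_quat(s['tcp_rot']).as_matrix();T[:3,3]=s['eef_pos']
E=np.linalg.inv(T@ctrl.calibration('wrist')['tool_from_camera'])
h=cv2.cvtColor(a,cv2.COLOR_RGB2HSV)
m=(((h[...,0]<7)|(h[...,0]>172))&(h[...,1]>150)&(h[...,2]>50)).astype(np.uint8);m[:,:200]=0;m[:,370:]=0
k,l,st,ce=cv2.connectedComponentsWithStats(m)
for i in range(1,k):
    if st[i,4]>50: print(st[i],ce[i])
for d in (-.016,.016):
  for z in (.034,.068): print(proj('wrist',[.545+d*.967,.203+d*.25,z],E))
print(move((.5464,.2037,.0496)))
cv2.imwrite('pics/w2.png',a[...,::-1])
"
```

```text
[ 0.133  -0.0627  2.2954  0.2436  0.3847 -1.886 ] [0.5126 0.1924 0.1075] 14.55 [-0.2589  1.4564  0.0852] 1.0036610990685058 0.0
[[-0.8338 -0.2527  0.4908]
 [-0.2006  0.967   0.157 ]
 [-0.5143  0.0324 -0.857 ]]
tilt 31.01820234414145 dir 0.3095648533838614
[ 276  196   20   69 1234] [285.1118 230.2796]
[[284.2182 195.5286]]
[[286.2276 238.2269]]
[[284.0756 228.5023]]
[[285.8438 269.9504]]
[-0.0065  0.0006  0.0638]
```

Emit:
{"op": "send_rows", "data": {
  "steps": [
    [-0.002,0,0.02,0,1],
    [-0.004,0,0.04,0,1],
    [-0.0065,0,0.062,0,1],
    [-0.0065,0,0.062,0,1]
  ]
}}

```text
time: 15.0
eef_pos: [0.5486, 0.2038, 0.0581]
tcp_rot: [-0.119, 0.957, 0.05, 0.262]
contact_force: [-0.7, 0.5, 0.6]
opening: 1.006
finger_force: 0.0
```

```bash
python3 st.py; python3 -c "
from st import *
print(move((.5464,.2037,.0496)))"
```

```text
[ 0.147   0.1245  2.2198  0.3138  0.2768 -1.9505] [0.5486 0.2038 0.0581] 15.0 [-0.6554  0.485   0.551 ] 1.0056141128574132 0.0
[[-0.8348 -0.2533  0.4888]
 [-0.2011  0.9668  0.1576]
 [-0.5125  0.0333 -0.858 ]]
tilt 30.905290877856903 dir 0.311960560131507
[0.0062 0.0002 0.0062]
```

Emit:
{"op": "send_rows", "data": {
  "steps": [
    [0.005,0,0.005,0,1],
    [0.005,0,0.005,0,0.3],
    [0.005,0,0.005,0,-0.3],
    [0.005,0,0.005,0,-1],
    [0.005,0,0.005,0,-1],
    [0.005,0,0.005,0,-1],
    [0.005,0,0.005,0,-1],
    [0.005,0,0.005,0,-1]
  ],
  "squeeze": 50
}}

```text
time: 15.8
eef_pos: [0.5461, 0.2034, 0.0509]
tcp_rot: [-0.119, 0.956, 0.05, 0.262]
contact_force: [-3.9, -1.1, 3.8]
opening: 0.131
finger_force: 51.9
```

```bash
python3 st.py; python3 -c "
from st import *
a=ctrl.read_camera('side');cv2.imwrite('pics/s2.png',cv2.resize(a[150:340,170:400,::-1],None,fx=3.4,fy=3.1))
"
```

```text
[ 0.1469  0.1349  2.2263  0.3334  0.2607 -1.9716] [0.5461 0.2034 0.0509] 15.8 [-3.9211 -1.0624  3.7795] 0.131063125159244 51.89070403575897
[[-0.8345 -0.254   0.4889]
 [-0.2019  0.9666  0.1576]
 [-0.5127  0.0328 -0.858 ]]
tilt 30.910885925285267 dir 0.31180791571328437
```

View pics/s2.png

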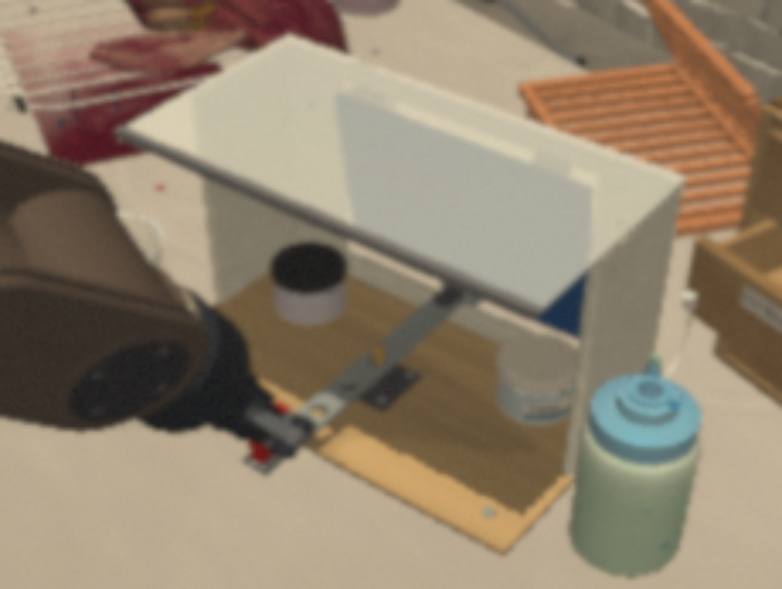

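The fingers hold the handle: opening is about 11 mm at 52 N, and the wall, pot and bottle clearances look good. Next is the lift along the stay's arc, with a lighter grip so the handle can pivot between the pads.

Emit:
{"op": "send_rows", "data": {
  "steps": [
    [-0.003,0,-0.004,0,-1],
    [-0.0065,0.0003,-0.008,0,-1],
    [-0.01,0.0005,-0.0125,0,-1],
    [-0.013,0.0007,-0.0166,0,-1],
    [-0.018,0.0009,-0.022,0,-1],
    [-0.023,0.0011,-0.027,0,-1],
    [-0.028,0.0014,-0.032,0,-1],
    [-0.028,0.0014,-0.032,0,-1]
  ],
  "squeeze": 30
}}

```text
time: 16.65
eef_pos: [0.5538, 0.2053, 0.0935]
tcp_rot: [-0.119, 0.956, 0.05, 0.262]
contact_force: [0.0, -1.0, -2.1]
opening: 0.129
finger_force: 50.1
```

```bash
python3 st.py; python3 -c "
from st import *
a=ctrl.read_camera('side');b=ctrl.read_camera('scene')
A=cv2.resize(a[190:330,220:380],None,fx=2.5,fy=3.5);B=cv2.resize(b[160:300,240:380],None,fx=2.8,fy=3.5)
cv2.imwrite('pics/s3.png',np.hstack([A,B])[...,::-1])
"
```

```text
[ 0.1486  0.0648  2.1998  0.2444  0.3524 -1.8764] [0.5538 0.2053 0.0935] 16.65 [ 0.0454 -1.0401 -2.1419] 0.1289129909137416 50.13572573661804
[[-0.8344 -0.2534  0.4894]
 [-0.2011  0.9668  0.1577]
 [-0.5132  0.0332 -0.8577]]
tilt 30.945821268453475 dir 0.3117287063016498
```

View pics/s3.png

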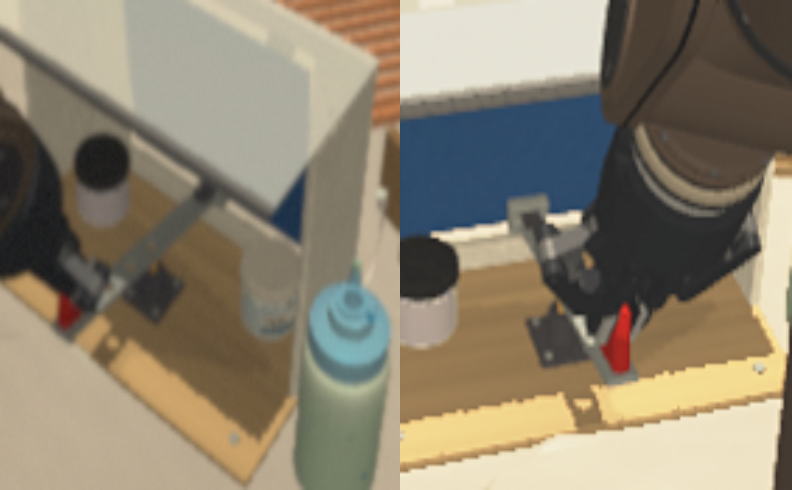

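Emit:
{"op": "send_rows", "data": {
  "steps": [
    [-0.005,0,0.005,0,-1],
    [-0.01,0,0.011,0,-1],
    [-0.015,-0.0002,0.017,0,-1],
    [-0.02,-0.0003,0.023,0,-1],
    [-0.025,-0.0004,0.029,0,-1],
    [-0.0285,-0.0005,0.034,0,-1],
    [-0.0285,-0.0005,0.034,0,-1]
  ],
  "squeeze": 30
}}

```text
time: 17.45
eef_pos: [0.5945, 0.216, 0.0773]
tcp_rot: [-0.119, 0.957, 0.05, 0.261]
contact_force: [-1.0, -1.5, 2.2]
opening: 0.129
finger_force: 50.4
```

```bash
cat > rel.py <<'E'
from st import *
s=ctrl.get_state();d=s["eef_pos"]-[.5461,.2034,.0509];b=np.array([np.cos(.2575),np.sin(.2575)]);n=np.array([-b[1],b[0]])
M=R.from_quat(s["tcp_rot"]).as_matrix()
print("box dx,dy,dz mm",d[:2]@b*1e3,d[:2]@n*1e3,d[2]*1e3,"F",s["contact_force"],s["finger_force"],"t",s["time"])
for tx,tz in((62,26),(62.5,16),(60,-3)):
    w=np.r_[b*tx-d[:2]*1e3,tz-d[2]*1e3];print((tx,tz),M.T@w)
E
python3 st.py;python3 rel.py
```

```text
[ 0.1578  0.1826  2.1045  0.2457  0.3304 -1.8714] [0.5945 0.216  0.0773] 17.45 [-0.9784 -1.5215  2.2391] 0.1290968585550159 50.409979820251465
[[-0.8352 -0.2534  0.4881]
 [-0.2012  0.9668  0.1576]
 [-0.5118  0.0334 -0.8584]]
tilt 30.859056615769237 dir 0.3122146389352838
box dx,dy,dz mm 49.97942506103041 -0.09698595847939101 26.431935412080637 F [-0.9784 -1.5215  2.2391] 50.409979820251465 t 17.45
(62, 26) [-10.1015   0.0966   6.53  ]
(62.5, 16) [-5.4125 -0.2364 15.3704]
(60, -3) [ 6.4597 -0.8731 30.4002]
```

Emit:
{"op": "send_rows", "data": {
  "steps": [
    [-0.0035,0,0.002,0,-1],
    [-0.007,0,0.0045,0,-1],
    [-0.01,0.0001,0.0065,0,-1],
    [-0.01,0.0001,0.0065,0,-1]
  ]
}}

```text
time: 17.85
eef_pos: [0.6059, 0.2192, 0.0775]
tcp_rot: [-0.119, 0.957, 0.05, 0.262]
contact_force: [-2.2, -2.1, 1.4]
opening: 0.131
finger_force: 50.4
```

```bash
python3 rel.py; python3 -c "
from st import *
a=ctrl.read_camera('side');b=ctrl.read_camera('wrist')
A=cv2.resize(a[200:310,240:350],None,fx=3.6,fy=4.5,interpolation=cv2.INTER_CUBIC);B=cv2.resize(b,(400,495))
cv2.imwrite('pics/s4.png',np.hstack([A,B])[...,::-1])
"
```

```text
box dx,dy,dz mm 61.7928667873024 0.01661320425574834 26.633594676757106 F [-2.1818 -2.1099  1.3969] 50.39011895656586 t 17.85
(62, 26) [ 0.1465 -0.0375  0.6494]
(62.5, 16) [ 4.8415 -0.3702  9.4867]
(60, -3) [16.7239 -1.0062 24.5085]
```

View pics/s4.png

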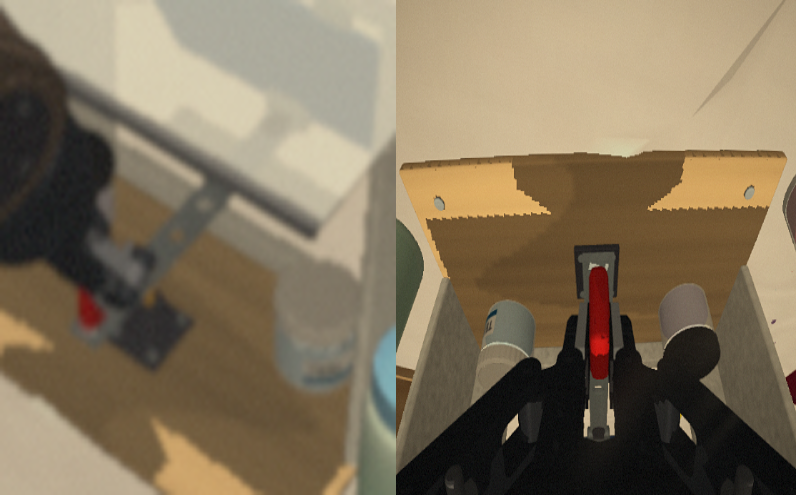

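The flap is open wide and the stay is nearly level. In the side crop the two far holes are at (205,200) and (180,235), and brass shows at (150,297) under the stay. I'll check the pin and hole positions numerically.

```bash
python3 -c "
from st import *
b=np.array([np.cos(.2575),np.sin(.2575),0])
P=np.array([.651,.2297,0]);S=lambda x,z:(proj('side',P+b*x+[0,0,z])-[240,200])*[3.6,4.5]
for x,z in((0,.040),(0,.046),(0,.052),(0,.030),(.03,.0515),(.06,.051)): print(x,z,S(x,z))
a=ctrl.read_camera('side');h=cv2.cvtColor(a,cv2.COLOR_RGB2HSV)[255:280,270:292]
m=(h[...,0]>12)&(h[...,0]<28)&(h[...,1]>150);ys,xs=np.nonzero(m);print(len(xs),(xs.mean()+30)*3.6,(ys.mean()+55)*4.5)
"
```

```text
0 0.04 [[150.9272 284.609 ]]
0 0.046 [[150.8455 275.7303]]
0 0.052 [[150.7631 266.777 ]]
0 0.03 [[151.0615 299.2428]]
0.03 0.0515 [[180.1161 234.4672]]
0.06 0.051 [[208.2862 203.4241]]
1 147.6 297.0
```

Emit:
{"op": "send_rows", "data": {
  "steps": [
    [0.0016,-0.0001,0.003,0,-1],
    [0.0032,-0.0002,0.0063,0,-1],
    [0.0048,-0.0004,0.0095,0,-1],
    [0.0048,-0.0004,0.0095,0,-1]
  ]
}}

```text
time: 18.4
eef_pos: [0.6054, 0.2191, 0.0655]
tcp_rot: [-0.119, 0.957, 0.05, 0.26]
contact_force: [-2.0, -0.7, 1.3]
opening: 0.13
finger_force: 50.3
```

```bash
python3 rel.py
```

```text
box dx,dy,dz mm 61.34906302908271 0.08182929415916497 14.609156168599425 F [-1.9741 -0.6685  1.3451] 50.25288105010986 t 18.4
(62, 26) [-6.3743  0.3017 -9.4583]
(62.5, 16) [-1.7008 -0.0337 -0.6098]
(60, -3) [10.1449 -0.675  14.4407]
```

Emit:
{"op": "send_rows", "data": {
  "steps": [
    [0.0022,-0.0001,0.0029,0,-1],
    [0.0044,-0.0003,0.0058,0,-1],
    [0.0055,-0.0004,0.0075,0,-1],
    [0.0055,-0.0004,0.0075,0,-1]
  ]
}}

```text
time: 18.8
eef_pos: [0.6049, 0.2188, 0.0568]
tcp_rot: [-0.119, 0.957, 0.05, 0.261]
contact_force: [-1.9, 0.1, 1.0]
opening: 0.13
finger_force: 50.2
```

```bash
python3 rel.py
```

```text
box dx,dy,dz mm 60.83018780739126 -0.043737284864102076 5.925496132668212 F [-1.9145  0.1354  0.9834] 50.23096561431885 t 18.8
(62, 26) [-11.2682   0.716  -16.6395]
(62.5, 16) [-6.5849  0.3823 -7.7961]
(60, -3) [ 5.2776 -0.2555  7.2414]
```

Emit:
{"op": "send_rows", "data": {
  "steps": [
    [0.0018,-0.0001,0.0025,0,-1],
    [0.0035,-0.0002,0.005,0,-1],
    [0.0052,-0.0002,0.0072,0,-1],
    [0.0052,-0.0002,0.0072,0,-1]
  ]
}}

```text
time: 19.2
eef_pos: [0.6049, 0.2189, 0.0494]
tcp_rot: [-0.119, 0.956, 0.05, 0.262]
contact_force: [-5.3, -1.6, 6.5]
opening: 0.128
finger_force: 51.2
```

```bash
python3 rel.py; python3 -c "
from st import *
a=ctrl.read_camera('side')
cv2.imwrite('pics/s5.png',cv2.resize(a[190:310,230:370],None,fx=5,fy=5,interpolation=cv2.INTER_CUBIC)[...,::-1])
"
```

```text
box dx,dy,dz mm 60.85176264115103 0.02165763018537622 -1.5152592085600354 F [-5.2799 -1.641   6.4924] 51.2075936794281 t 19.2
(62, 26) [-15.1048   0.8992 -23.0097]
(62.5, 16) [-10.4025   0.5655 -14.1764]
(60, -3) [ 1.4924 -0.0722  0.8354]
```

View pics/s5.png

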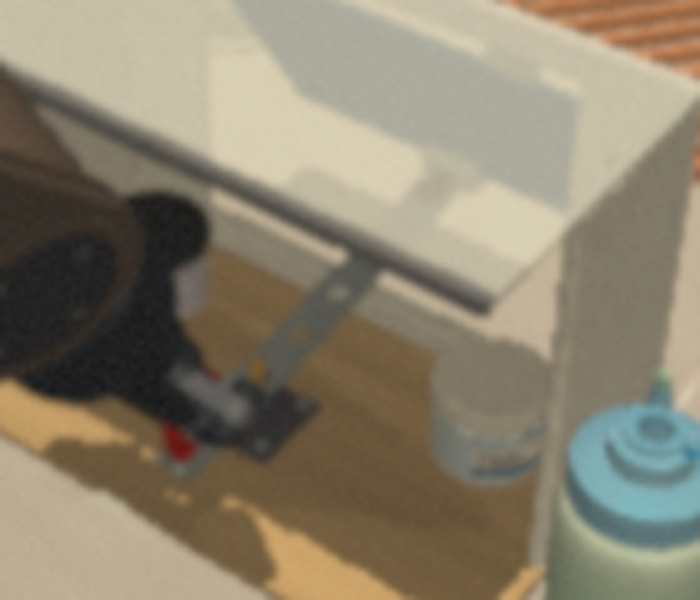

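The brass pin now stands up through the wide hole (258,370), and the upward force is rising. I'll press a little further to be sure it is seated.

Emit:
{"op": "send_rows", "data": {
  "steps": [
    [0.0018,0,0.0015,0,-1],
    [0.0025,0,0.0022,0,-1],
    [0.0025,0,0.0022,0,-1]
  ]
}}

```text
time: 19.55
eef_pos: [0.605, 0.219, 0.049]
tcp_rot: [-0.119, 0.956, 0.05, 0.264]
contact_force: [-15.6, -5.3, 21.3]
opening: 0.131
finger_force: 53.7
```

```bash
python3 rel.py
```

```text
box dx,dy,dz mm 60.963569599224314 0.0319334202084638 -1.8943820326941112 F [-15.6028  -5.3079  21.3239] 53.735180497169495 t 19.55
(62, 26) [-15.2865   0.8951 -23.3387]
(62.5, 16) [-10.5529   0.5633 -14.522 ]
(60, -3) [ 1.3952 -0.0693  0.4477]
```

Emit:
{"op": "send_rows", "data": {
  "steps": [
    [-0.0025,0,-0.0022,0,-1],
    [-0.0025,0,-0.0022,0,-0.6],
    [-0.0025,0,-0.0022,0,-0.2],
    [-0.0025,0,-0.0022,0,0],
    [-0.0025,0,-0.0022,0,0],
    [-0.0025,0,-0.0022,0,0]
  ]
}}

```text
time: 20.15
eef_pos: [0.6043, 0.2187, 0.0481]
tcp_rot: [-0.119, 0.957, 0.05, 0.261]
contact_force: [-0.6, -0.5, 0.3]
opening: 0.494
finger_force: 0.0
```

```bash
python3 rel.py;python3 st.py|head -3
```

```text
box dx,dy,dz mm 60.22389223811853 -0.012130829132075551 -2.831218567735452 F [-0.6404 -0.4724  0.2994] 0.0 t 20.15
(62, 26) [-16.2699   0.9833 -23.8478]
(62.5, 16) [-11.5855   0.6481 -15.005 ]
(60, -3) [0.2789 0.0061 0.0307]
[ 0.1599  0.2572  2.0839  0.2872  0.2784 -1.9131] [0.6043 0.2187 0.0481] 20.15 [-0.6404 -0.4724  0.2994] 0.49419570067877117 0.0
[[-0.8355 -0.2531  0.4877]
 [-0.201   0.9668  0.1575]
```

Released. Now I'll retreat along the tool axis and check.

Emit:
{"op": "send_rows", "data": {
  "steps": [
    [0,0,-0.015,0,0],
    [0,0,-0.035,0,0],
    [0,0,-0.06,0,0],
    [0,0,-0.09,0,0],
    [0,0,-0.12,0,0],
    [0,0,-0.15,0,0],
    [0.02,0,-0.18,0,0],
    [0.05,0.02,-0.2,0,0],
    [0.08,0.06,-0.21,0,0],
    [0.08,0.11,-0.22,0,0],
    [0.08,0.15,-0.23,0,0],
    [0.08,0.15,-0.23,0,0]
  ]
}}

```text
time: 21.35
eef_pos: [0.3857, 0.3159, 0.2123]
tcp_rot: [-0.122, 0.956, 0.052, 0.263]
contact_force: [0.8, -0.2, 0.3]
opening: 0.503
finger_force: 0.0
```

```bash
python3 st.py|head -1; python3 -c "
from st import *
a=ctrl.read_camera('side');b=ctrl.read_camera('scene');z=np.load('im0.npz')
A=cv2.resize(a[190:310,230:350],None,fx=3.3,fy=4.5,interpolation=cv2.INTER_CUBIC);B=cv2.resize(b[150:300,210:350],None,fx=2.9,fy=3.6,interpolation=cv2.INTER_CUBIC)
cv2.imwrite('pics/end.png',np.hstack([A,B])[...,::-1])
m=[]
for n,i in(('side',a),('scene',b)):
    k,l,st,ce=cv2.connectedComponentsWithStats(red(i))
    c=[ce[j] for j in range(1,k) if 40<st[j,4]<420 and 230<ce[j][0]<350];print(n,c);m.append(c[0])
o1,d1=rays('side',m[0]);o2,d2=rays('scene',m[1]);H,e=tri([(o1,d1[0]),(o2,d2[0])])
print(H,e);v=H-[.651,.2297,0];print('box',v[0]*.967+v[1]*.255,v[1]*.967-v[0]*.255,H[2])
"
```

```text
[ 0.5365 -0.3451  2.3089 -0.1814  0.6528 -1.1742] [0.3857 0.3159 0.2123] 21.35 [ 0.8074 -0.1551  0.3179] 0.5028806975808261 0.0
side [array([266.1478, 273.0087])]
scene [array([305.8036, 255.5774])]
[0.5992 0.2173 0.0508] [np.float64(0.00042487753312873164), np.float64(0.000424877533128778)]
box -0.053249649593484466 0.0012670920621434302 0.05080209318672019
```

View pics/end.png

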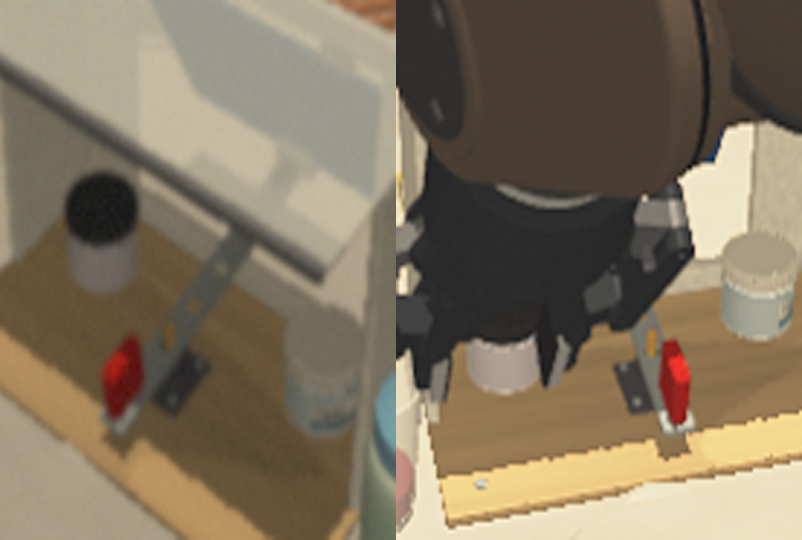

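The final view shows the handle 57 mm further in and 1.6 mm lower, as expected. The pin stands up through the hole next to the handle, and the pots are in place.

```bash
python3 -c "
from plant import ctrl
print(ctrl.sign_off())"
```

```text
the job is handed in; nothing more can be done
None
```

The job is handed in: the stay's wide hole sits fully down on the pin and the flap stays open by itself, but the wrist force spiked to about 96 N (limit 120 N) when the arm reached the end of joint 3's range in free air.

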